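# Sound the wells of a heater block with a depth rod

## Robot

A 7-joint arm with a two-finger parallel gripper is mounted at the origin on the work surface; the furniture and walls round the work are solid. World frame = base frame: x ahead of the robot, y to its left, z up, the work surface at z = 0. Lengths are in m, angles in rad, forces in N, time in s.
With the tool pointing down it reaches from about 0.35 to 0.9 m from the base axis. Payload 7.2 kg.
Tool frame: the origin (TCP) lies at the very end of the fingers, on their centre line; the grasp point (between the pads) lies 19 mm behind it; z points along the fingers, y is the line along which they close (so a half turn about z gives the same grasp; the last joint's range is limited). The gripper opens to 85 mm and grips with 20 to 120 N. Pads are 22 mm wide; open, the fingers measure 114 mm over their backs; the gripper's body (76 mm by 85 mm) begins 54 mm behind the grasp point. The pads swing forward as they close: fully open they stand 13 mm farther back than shut.
Start: joints at [1.252, 0.411, -0.013, 1.596, 0.006, 1.134, -0.082], TCP at [0.155, -0.605, 0.231] pointing down, gripper open.
Joint ranges: [-2.95, 2.95], [-0.29, 1.99], [-1.47, 1.44], [0.14, 2.54], [-1.03, 4.17], [0.13, 1.85], [-2.86, 2.86]. Speed limits (rad/s): [2.39, 2.39, 3.01, 3.01, 3.14, 3.14, 3.14].

## Interface

Orientations are given as a unit quaternion [x, y, z, w].
In Python, from plant import bot gives the robot as it stands.
- The arm moves only by the shell command python3 -m jog 'ROWS' [FORCE]. ROWS is JSON, a list of rows, each an object of numbers: "tx", "ty", "tz": the shift along the tool's x, y, z in cm; "wx", "wy", "wz": the turn, a rotation vector about the tool's x, y, z in degrees; "grip": the opening in per cent of the stroke, from 0 (shut) to 100 (fully open). A call has 1 to 12 rows; each row shifts and turns the commanded pose from where the row before left it, along the tool's axes as they then stand; what a row does not reach is not made up. A row lasts 1/10 s, in which the tool goes at most 50 mm and 8.59 degrees, less where a joint would pass 70% of its speed; a pose out of reach is approached as far as the arm can. A call with a gripper value outside its range is refused whole. The fingers move at their own pace and stop on an object; FORCE is the grip in N (left out, the last holds). Time passes only in rows, so rows that do not move let the fingers close. It gives the time, the measured TCP pose, the force, the opening and the grip force at its end, in the units of the state.
- bot.get_obs(): the state, without advancing time (a new reading comes with each control period).
- bot.snapshot(name): name is "scene" or "side" or "wrist"; returns the picture (420x560x3 uint8, red, green, blue); there is no depth.
- bot.calibration(name): a dict with "fx", "fy", "cx", "cy" (pixels), "dist" ([k1, k2, p1, p2, k3] as OpenCV has them; the pictures are not rectified), "pose" (4x4, takes a point from camera to world coordinates). Camera axes: x right, y down, z forward; pixel columns grow to the right and rows downward; lengths in m; the calibration is good to about 2 mm. A picture is of the moment at which its call begins: read the wrist's pose just before it. calibration takes no time and is no camera call; for the wrist camera it gives the pose at the moment of the call.
- bot.close_job(): hands the job in; it is judged then, once.
Trained networks look in the newest picture that a camera, given by its name, has taken for a name from the list of things; names that differ only in an ending like _2 or _b are one class to them, and where a whole thing is asked for, a point or a joint stands for the part that bears it (a point fixed in the world has none). Each returns a list of dicts, best first, with "conf" (0 to 1); they miss things now and then, are a little off and sometimes report something else, mostly with a low value. They report only what shows in the picture. A call takes as long as a camera call.
- bot.recognise(camera, target): "extent" ([centre column, centre row, width, height] in pixels, round what is visible of it).
- bot.masks_of(camera, target): "region" (420x560 bool, what is visible of it) and "extent" ([centre column, centre row, width, height] in pixels, round what is visible of it).
- bot.place_of(camera, target): "location" ([column, row] in pixels: a listed point, or the origin of a listed thing).
The state is a dict: "clock": time; "joint_pos": joint angles; "qvel": joint speeds; "joint_efforts": joint torques, N m; "eef_pos": TCP position; "tool_rot": TCP orientation; "ft_force": force on the tool from outside, world axes, zero at the start; "moment": the same for the moment, N m; "gripper_width": opening from 0.0 (shut) to 1.0 (fully open); "grip_force": force on a finger pad.
Only numpy, scipy, OpenCV 4.12 (cv2) and the standard library are available. Lean on these libraries where they do the work, as an engineer would, in place of code of your own. Each camera call takes 0.05 s, during which the arm holds its last target. There are 200 camera calls.

## Task

With the steel depth rod that stands in the red rack, sound the three wells of the aluminium heater block, from the left one to the right one as seen from the robot: lower the rod gently until you feel it stand on the bottom, and let it rest there for a moment before the next well. Then stand the rod on the bottom of the deepest well, let go of it, and slide its black collar down until it lies on the block's top face, so that it marks the depth. Leave the rod standing there and do not disturb the bottles or the timer.

Things in the scene. Friction and masses are not known exactly. Their poses are not given: they have to be found in the camera images.
- depth_rod: Loose steel depth rod, 130 mm long, 0.24 kg, upright in a 12 mm cell of the red rack, 28 mm deep. Origin: centre of its lower end; z runs up it. 0 to 8 mm: rubber tip, 7 mm diameter; a taper to 15 mm; then a 10 mm shaft; 104 to 130 mm: blue knob, 18 mm diameter; carry it by this. Land at 25 mm/s or less and stop at about 4 N: the tip must never meet anything with over 60 N (a fall, a landing above 50 mm/s).
- depth_collar (a joint): Travel (m) of the black collar down the rod, 0 at its top position, 0.060 at most. The collar is a cylinder of 28 mm diameter, 24 mm high, round the shaft; at 0 its underside lies 64 mm above the rod's lower end and its top at 88 mm; at travel t both are t lower. It starts between 0 and 0.010. It holds by friction (about 0.8 N) that carries the collar but not the rod: pinch it to slide it, do not lift the rod by it.
- collar_foot (a point): Centre of the collar's underside; z up the rod.
- heater_block: Fixed aluminium block, 56 (x) x 140 (y) x 64 mm high, with a thin black foot 4 mm wider all round. Origin: centre of its underside, z up; +y is the left side seen from the robot (yaw within 0.35). In its top face three round blind wells of 12 mm diameter, with a 1.5 mm chamfer, in a row along y, 42 mm apart. Their depths are unknown, between 18 and 52 mm; no two are closer than 8 mm, the order varies. Their bottoms are flat and hard.
- well_left (a point): Centre of the left well's mouth (+y end), at the level of the block's top face; axes as the block's.
- well_mid (a point): Centre of the middle well's mouth, at the level of the block's top face; axes as the block's.
- well_right (a point): Centre of the right well's mouth (-y end), at the level of the block's top face; axes as the block's.
- rod_rack: Fixed red lattice rack, 88 (x) x 202 (y) x 30 mm high; origin: centre of its underside. The rod stands in the cell at x +7, y +64 mm. Three small snap tubes, fixed in it and at most 5 mm above its top, stand in other cells. Ahead of the rack, on the way to the block, stands a white organiser, 145 mm high beyond x 0.44 m, with an open drawer 60 mm high reaching to x 0.39, y -0.16 m: carry the rod over it.
- white_bottle: Bystander: loose white bottle, 52 mm diameter, 110 mm high, upright behind the block; origin: centre of its underside.
- timer: Bystander: loose flat timer, 68 x 62 x 17 mm, lying in front of the block; origin: centre of its underside.
- dark_jar: Bystander: loose dark jar with a white cap, 62 mm diameter, 105 mm high, upright to the left of the block; origin: centre of its underside.

How it is judged:
By the outcome, as a careful person would: the job done as asked, in the order asked, and still so for the second after the job is handed in, with the robot touching nothing.
It also fails if it takes over 64 s, if anything falls off the work surface, if the arm or the gripper's body presses on something with over 40 N, if the wrist force passes 120 N, or if a joint passes its speed limit or range.

## Working session

There is one attempt and no reset: what is moved stays moved. The work goes in short steps, Python scripts to look and compute and a shell command to move; the robot and the scene stay as the last step left them, time stands still between calls to the robot, and variables do not carry over. Pictures are saved under pics/ and viewed, at most 11 in all, crops included, and the job is handed in when it is done.

```bash
mkdir -p pics; ls
cat > h.py <<'E'
import numpy as np, cv2
from plant import bot
from scipy.spatial.transform import Rotation as R
def ray(c,px):
    K=np.array([[c['fx'],0,c['cx']],[0,c['fy'],c['cy']],[0,0,1.]])
    u=cv2.undistortPoints(np.array([[px]],float),K,np.array(c['dist']))[0,0]
    P=np.array(c['pose']); return P[:3,3],P[:3,:3]@np.array([u[0],u[1],1])
def atz(c,px,z):
    o,d=ray(c,px); return o+d*(z-o[2])/d[2]
def proj(c,p):
    K=np.array([[c['fx'],0,c['cx']],[0,c['fy'],c['cy']],[0,0,1.]]);P=np.array(c['pose'])
    q=P[:3,:3].T@(np.array(p)-P[:3,3])
    return cv2.projectPoints(q[None],np.zeros(3),np.zeros(3),K,np.array(c['dist']))[0].ravel()
def tri(obs):
    A=np.zeros((3,3));b=np.zeros(3)
    for c,px in obs:
        o,d=ray(c,px);d=d/np.linalg.norm(d);M=np.eye(3)-np.outer(d,d);A+=M;b+=M@o
    return np.linalg.solve(A,b)
E
python3 - <<'E'
from h import *
o=bot.get_obs();print(o)
for n in ['scene','side','wrist']:
    im=bot.snapshot(n);cv2.imwrite(f'pics/{n}0.png',im[:,:,::-1])
    c=bot.calibration(n);print(n,np.round(c['pose'],3).tolist(),c['fx'])
    for t,z in [('depth_rod',.002),('heater_block',0),('well_left',.064),('well_mid',.064),('well_right',.064),('collar_foot',.066),('rod_rack',0),('white_bottle',0),('timer',0),('dark_jar',0)]:
        r=bot.place_of(n,t)
        for x in r[:2]: print(t,np.round(x['location'],1),round(x['conf'],2),np.round(atz(c,x['location'],z),4))
ims=[cv2.imread(f'pics/{n}0.png') for n in ['scene','side']]
cv2.imwrite('pics/a.png',cv2.resize(np.hstack(ims),(800,300)))
E
```

```text
pics
{'clock': 0.0, 'joint_pos': array([ 1.25177602,  0.41188361, -0.01272512,  1.59703377,  0.00561195,
        1.13428151, -0.0821968 ]), 'qvel': array([ 0.00013245,  0.00150906, -0.00127934,  0.00012914, -0.00026923,
        0.00090666, -0.00113013]), 'joint_efforts': array([-1.10697165e-03, -6.00628781e+01,  6.81523271e-01, -2.99410844e+01,
        1.36798230e-02,  1.05793579e-02,  1.84669040e-05]), 'eef_pos': array([ 0.15496866, -0.60498426,  0.23046735]), 'tool_rot': array([ 9.92143337e-01,  1.25103888e-01, -1.55885514e-04, -7.69620763e-04]), 'ft_force': array([ 0.44350536,  0.04220894, -0.29243069]), 'moment': array([ 0.02621884, -0.01383026, -0.00152494]), 'grip_force': 0.0, 'gripper_width': 0.9980165950084265}
scene [[0.594, -0.454, 0.664, -0.17], [-0.804, -0.32, 0.5, -0.525], [-0.014, -0.832, -0.555, 0.612], [0.0, 0.0, 0.0, 1.0]] 415.56850843825913
depth_rod [351.7 308.2] 0.94 [ 0.3622 -0.2945  0.002 ]
heater_block [229.9 208.8] 0.97 [0.4876 0.1376 0.    ]
heater_block [242.7 192.3] 0.65 [0.5716 0.165  0.    ]
well_left [216.6 181.6] 0.59 [0.4956 0.1853 0.064 ]
well_left [3
[... 581 characters left out ...]
[ 0.3568 -0.2898  0.002 ]
well_left [195.  214.1] 0.59 [0.4827 0.179  0.064 ]
well_left [207.  214.2] 0.46 [0.4783 0.1481 0.064 ]
well_right [225.7 211.6] 0.83 [0.483  0.0997 0.064 ]
well_right [382.  246.6] 0.72 [ 0.2977 -0.2653  0.064 ]
collar_foot [383.8 232.1] 0.71 [ 0.3471 -0.2841  0.066 ]
collar_foot [197.1 211.8] 0.5 [0.4891 0.1734 0.066 ]
rod_rack [406.  248.5] 0.89 [ 0.3509 -0.353   0.    ]
white_bottle [193.6 213.3] 0.72 [0.5701 0.1901 0.    ]
timer [226.3 254. ] 0.95 [0.3904 0.1063 0.    ]
dark_jar [155.2 237.6] 0.88 [0.478  0.2903 0.    ]
wrist [[0.249, -0.932, -0.263, 0.222], [-0.969, -0.239, -0.069, -0.589], [0.001, 0.271, -0.962, 0.373], [0.0, 0.0, 0.0, 1.0]] 295.8633818542498
```

View pics/a.png

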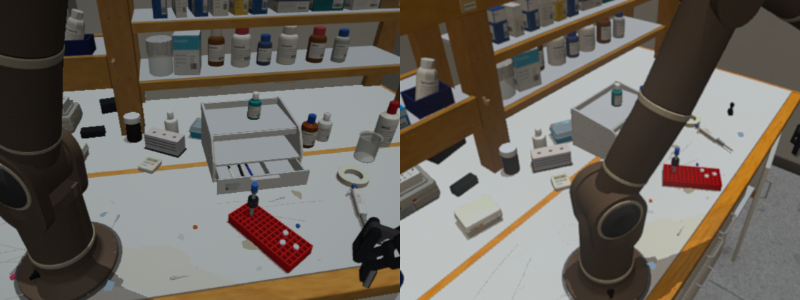

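Run:
```python
from h import *
o=bot.get_obs()
print(R.from_quat(o['tool_rot']).as_matrix().round(3))
```

```text
[[ 0.969  0.248  0.   ]
 [ 0.248 -0.969 -0.   ]
 [ 0.     0.    -1.   ]]
```

The pictures show the rod (blue knob, black collar) in the red rack at about scene (351,308), and the block with three wells at about (230,190). The organiser stands between them. I'll move above the rod.

```bash
python3 -m jog '[{"tx":2.76,"ty":-2.51,"tz":-0.3},{"tx":2.76,"ty":-2.51,"tz":-0.3},{"tx":2.76,"ty":-2.51,"tz":-0.3},{"tx":2.76,"ty":-2.51,"tz":-0.3},{"tx":2.76,"ty":-2.51,"tz":-0.3},{"tx":2.76,"ty":-2.51,"tz":-0.3},{"tx":2.76,"ty":-2.51,"tz":-0.3},{"tx":2.76,"ty":-2.51,"tz":-0.3},{"tx":2.76,"ty":-2.51,"tz":-0.3},{"tx":2.76,"ty":-2.51,"tz":-0.3},{"wz":7.2},{"wz":7.2}]'
python3 -m jog '[{"tx":0},{"tx":0}]'
python3 - <<'E'
from h import *
o=bot.get_obs();print(o['clock'],o['eef_pos'].round(4),R.from_quat(o['tool_rot']).as_matrix().round(3).tolist())
obs={}
for n in ['wrist','scene','side']:
    c=bot.calibration(n);im=bot.snapshot(n);cv2.imwrite(f'pics/{n}1.png',im[:,:,::-1])
    for t,z in [('depth_rod',.002),('collar_foot',.062),('rod_rack',0),('well_left',.064),('well_mid',.064),('well_right',.064)]:
        for x in bot.place_of(n,t)[:1]: print(n,t,np.round(x['location'],1),round(x['conf'],2),np.round(atz(c,x['location'],z),4))
E
```

```text
1.65 [ 0.1551 -0.6055  0.2313] [[0.969, 0.248, 0.0], [0.248, -0.969, -0.0], [0.0, 0.0, -1.0]]
scene depth_rod [353.6 307.8] 0.87 [ 0.3653 -0.297   0.002 ]
scene collar_foot [352.8 283. ] 0.62 [ 0.3669 -0.2889  0.062 ]
scene rod_rack [373.9 331.6] 0.96 [ 0.337  -0.3541  0.    ]
scene well_left [215.7 183.1] 0.62 [0.4884 0.1817 0.064 ]
scene well_mid [231.5 187.1] 0.7 [0.497  0.1336 0.064 ]
scene well_right [241.9 190.7] 0.88 [0.4988 0.0996 0.064 ]
side depth_rod [380.2 246.9] 0.62 [ 0.3637 -0.2875  0.002 ]
side collar_foot [382.8 230. ] 0.53 [ 0.3599 -0.2858  0.062 ]
side rod_rack [406.7 250. ] 0.97 [ 0.3451 -0.3529 -0.    ]
side well_left [194.7 212.6] 0.91 [0.4892 0.1798 0.064 ]
side well_mid [211.7 213.4] 0.63 [0.4801 0.136  0.064 ]
side well_right [227.8 208.8] 0.83 [0.4943 0.0937 0.064 ]invalid input at $[0]: expected keys tx, ty, tz, wx, wy, wz, grip
invalid input at $[0]: expected keys tx, ty, tz, wx, wy, wz, grip
```

View pics/wrist1.png

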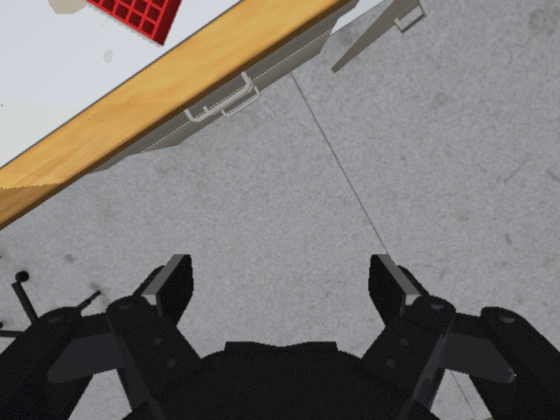

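The wrist view still shows only the floor and the rack's corner, at the top left. The rows were refused because each one needs every key, so I'm sending the move again with all of them.

```bash
python3 -m jog '[{"tx":2.76,"ty":-2.51,"tz":-0.4,"wx":0,"wy":0,"wz":0,"grip":60},{"tx":2.76,"ty":-2.51,"tz":-0.4,"wx":0,"wy":0,"wz":0,"grip":60},{"tx":2.76,"ty":-2.51,"tz":-0.4,"wx":0,"wy":0,"wz":0,"grip":60},{"tx":2.76,"ty":-2.51,"tz":-0.4,"wx":0,"wy":0,"wz":0,"grip":60},{"tx":2.76,"ty":-2.51,"tz":-0.4,"wx":0,"wy":0,"wz":0,"grip":60},{"tx":2.76,"ty":-2.51,"tz":-0.4,"wx":0,"wy":0,"wz":0,"grip":60},{"tx":2.76,"ty":-2.51,"tz":-0.4,"wx":0,"wy":0,"wz":0,"grip":60},{"tx":2.76,"ty":-2.51,"tz":-0.4,"wx":0,"wy":0,"wz":0,"grip":60},{"tx":2.76,"ty":-2.51,"tz":-0.4,"wx":0,"wy":0,"wz":0,"grip":60},{"tx":2.76,"ty":-2.51,"tz":-0.4,"wx":0,"wy":0,"wz":0,"grip":60},{"tx":0,"ty":0,"tz":0,"wx":0,"wy":0,"wz":7.2,"grip":60},{"tx":0,"ty":0,"tz":0,"wx":0,"wy":0,"wz":7.2,"grip":60}]' 30
python3 - <<'E'
from h import *
o=bot.get_obs();print(o['clock'],o['eef_pos'].round(4),R.from_quat(o['tool_rot']).as_matrix().round(3).tolist(),np.abs(o['qvel']).max().round(3))
n='wrist'
c=bot.calibration(n);im=bot.snapshot(n);cv2.imwrite(f'pics/{n}2.png',im[:,:,::-1])
for t,z in [('depth_rod',.002),('collar_foot',.062)]:
        for x in bot.place_of(n,t)[:1]: print(n,t,np.round(x['location'],1),round(x['conf'],2),np.round(atz(c,x['location'],z),4))
# blue knob blob
h=cv2.cvtColor(im,cv2.COLOR_RGB2HSV);m=cv2.inRange(h,(100,120,50),(130,255,255))
k,_,s,ce=cv2.connectedComponentsWithStats(m)
for i in range(1,k):
    if s[i,4]>60: print(s[i],ce[i],atz(c,ce[i],.130).round(4))
E
```

```text
clock: 3.9
eef_pos: [0.361, -0.2927, 0.2717]
tool_rot: [1.0, -0.001, 0.0, 0.0]
ft_force: [-0.0, -0.4, -0.5]
gripper_width: 0.603
grip_force: 0.0
3.9 [ 0.361  -0.2927  0.2717] [[1.0, -0.003, 0.001], [-0.003, -1.0, -0.001], [0.001, 0.001, -1.0]] 1.239
wrist depth_rod [280.9 173.7] 0.74 [ 0.3621 -0.2948  0.002 ]
wrist collar_foot [280.5 181.5] 0.51 [ 0.3625 -0.2942  0.062 ]
[195  28  42  40 338] [215.9704142   47.97337278] [ 0.4926 -0.2387  0.13  ]
[271 186  17  21 259] [278.92664093 196.41312741] [ 0.3607 -0.2925  0.13  ]
```

View pics/wrist2.png

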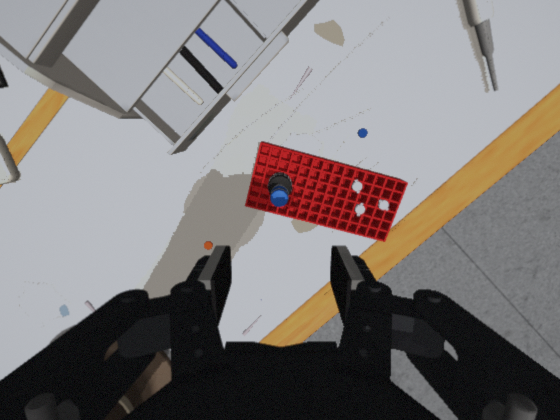

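The knob is centred between the fingers at pixel (279,196). It lies at about (0.361,-0.293), 1 mm from the TCP's axis, so I'll go down and grip.

```bash
python3 -m jog '[{"tx":0.05,"ty":0.08,"tz":3.2,"wx":0,"wy":0,"wz":0,"grip":60},{"tx":0,"ty":0,"tz":3.5,"wx":0,"wy":0,"wz":0,"grip":60},{"tx":0,"ty":0,"tz":3.5,"wx":0,"wy":0,"wz":0,"grip":60},{"tx":0,"ty":0,"tz":3.5,"wx":0,"wy":0,"wz":0,"grip":60},{"tx":0,"ty":0,"tz":2.5,"wx":0,"wy":0,"wz":0,"grip":60},{"tx":0,"ty":0,"tz":1.0,"wx":0,"wy":0,"wz":0,"grip":60},{"tx":0,"ty":0,"tz":0,"wx":0,"wy":0,"wz":0,"grip":60},{"tx":0,"ty":0,"tz":0,"wx":0,"wy":0,"wz":0,"grip":0},{"tx":0,"ty":0,"tz":0,"wx":0,"wy":0,"wz":0,"grip":0},{"tx":0,"ty":0,"tz":0,"wx":0,"wy":0,"wz":0,"grip":0},{"tx":0,"ty":0,"tz":0,"wx":0,"wy":0,"wz":0,"grip":0},{"tx":0,"ty":0,"tz":0,"wx":0,"wy":0,"wz":0,"grip":0}]' 40
python3 - <<'E'
from h import *
for n in ['wrist']:
    im=bot.snapshot(n);cv2.imwrite(f'pics/{n}3.png',im[:,:,::-1])
E
```

```text
clock: 5.25
eef_pos: [0.3616, -0.2948, 0.1006]
tool_rot: [1.0, -0.0, 0.001, 0.001]
ft_force: [-0.1, 1.6, 6.7]
gripper_width: 0.194
grip_force: 38.9
```

View pics/wrist3.png

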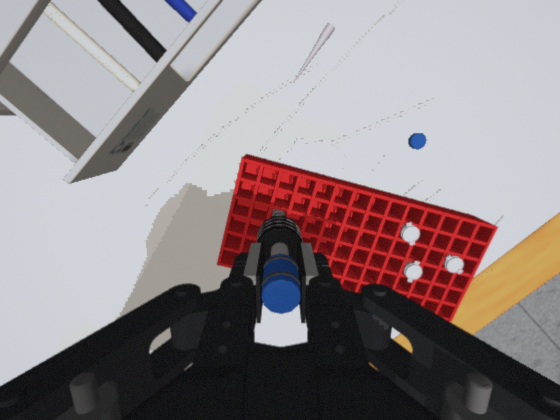

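The knob sits between the pads and the collar hangs free below it. I'll lift straight up, then carry the rod over the organiser to look at the block.

```bash
python3 -m jog '[{"tx":0,"ty":0,"tz":-1.0,"wx":0,"wy":0,"wz":0,"grip":0},{"tx":0,"ty":0,"tz":-2.0,"wx":0,"wy":0,"wz":0,"grip":0},{"tx":0,"ty":0,"tz":-3.5,"wx":0,"wy":0,"wz":0,"grip":0},{"tx":0,"ty":0,"tz":-4.0,"wx":0,"wy":0,"wz":0,"grip":0},{"tx":0,"ty":0,"tz":-4.0,"wx":0,"wy":0,"wz":0,"grip":0},{"tx":0,"ty":0,"tz":-4.0,"wx":0,"wy":0,"wz":0,"grip":0},{"tx":0,"ty":0,"tz":-1.5,"wx":0,"wy":0,"wz":0,"grip":0},{"tx":0,"ty":0,"tz":0,"wx":0,"wy":0,"wz":0,"grip":0}]'
python3 -m jog '[{"tx":0.4,"ty":-2.0,"tz":0,"wx":0,"wy":0,"wz":0,"grip":0},{"tx":0.6,"ty":-3.5,"tz":0,"wx":0,"wy":0,"wz":0,"grip":0},{"tx":0.8,"ty":-4.5,"tz":0,"wx":0,"wy":0,"wz":0,"grip":0},{"tx":0.8,"ty":-4.5,"tz":0,"wx":0,"wy":0,"wz":0,"grip":0},{"tx":0.8,"ty":-4.5,"tz":0,"wx":0,"wy":0,"wz":0,"grip":0},{"tx":0.8,"ty":-4.5,"tz":0,"wx":0,"wy":0,"wz":0,"grip":0},{"tx":0.8,"ty":-4.5,"tz":0,"wx":0,"wy":0,"wz":0,"grip":0},{"tx":0.8,"ty":-4.5,"tz":0,"wx":0,"wy":0,"wz":0,"grip":0},{"tx":0.8,"ty":-4.5,"tz":0,"wx":0,"wy":0,"wz":0,"grip":0},{"tx":0.8,"ty":-3.5,"tz":0,"wx":0,"wy":0,"wz":0,"grip":0},{"tx":0.4,"ty":-2.0,"tz":0,"wx":0,"wy":0,"wz":0,"grip":0},{"tx":0,"ty":0,"tz":0,"wx":0,"wy":0,"wz":0,"grip":0}]'
cat > look.py <<'E'
from h import *
import sys
o=bot.get_obs();print(o['clock'],o['eef_pos'].round(4),R.from_quat(o['tool_rot']).as_matrix().round(3).tolist(),o['ft_force'].round(1))
W={}
for n in ['wrist','scene','side']:
    c=bot.calibration(n);im=bot.snapshot(n);cv2.imwrite(f'pics/{n}{sys.argv[1]}.png',im[:,:,::-1])
    ts=[('well_left',.064),('well_mid',.064),('well_right',.064),('heater_block',0)]
    if n=='wrist': ts+=[('depth_rod',o['eef_pos'][2]-.0985),('white_bottle',0),('dark_jar',0),('timer',0)]
    for t,z in ts:
        for x in bot.place_of(n,t)[:1]: print(n,t,np.round(x['location'],1),round(x['conf'],2),np.round(atz(c,x['location'],z),4))
E
python3 look.py 4
```

```text
clock: 6.1
eef_pos: [0.3614, -0.2952, 0.3024]
tool_rot: [1.0, -0.0, 0.002, 0.002]
ft_force: [0.8, -0.9, -3.0]
gripper_width: 0.195
grip_force: 39.5
clock: 7.3
eef_pos: [0.4379, 0.1334, 0.2981]
tool_rot: [1.0, 0.002, -0.001, -0.001]
ft_force: [-0.1, -0.2, -2.9]
gripper_width: 0.196
grip_force: 39.6
7.3 [0.4379 0.1334 0.2981] [[1.0, 0.005, -0.002], [0.005, -1.0, 0.001], [-0.002, -0.001, -1.0]] [-0.1 -0.2 -2.9]
wrist well_left [242.5 140.1] 0.92 [0.486  0.1797 0.064 ]
wrist well_mid [275.8 135.7] 0.7 [0.4915 0.1384 0.064 ]
wrist well_right [310.3 127. ] 0.7 [0.5021 0.0962 0.064 ]
wrist heater_block [277.5 134.7] 0.97 [0.4902 0.137  0.    ]
wrist depth_rod [281.1 208.9] 0.94 [0.437  0.1318 0.1996]
wrist white_bottle [247.2  66. ] 0.63 [0.5808 0.1784 0.    ]
wrist dark_jar [178.7 146.7] 0.69 [0.4724 0.2811 0.    ]
wrist timer [299.1 208.3] 0.88 [0.3797 0.1033 0.    ]
scene well_left [219.  183.9] 0.64 [0.4903 0.1716 0.064 ]
scene well_mid [231.7 188.8] 0.95 [0.4908 0.1274 0.064 ]
scene well_right [243.3 189.8] 0.7 [0.5043 0.0996 0.064 ]
scene heater_block [232.1 207.8] 0.92 [0.4946 0.1361 0.    ]
side well_left [194. 211.] 0.87 [0.4962 0.1817 0.064 ]
side well_mid [208.9 213. ] 0.56 [0.4827 0.1432 0.064 ]
side well_right [226.8 207.3] 0.67 [0.5012 0.096  0.064 ]
side heater_block [211.  228.5] 0.67 [0.497  0.1429 0.    ]
```

View pics/wrist4.png

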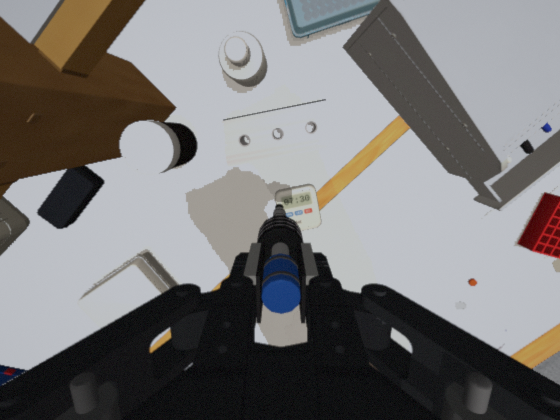

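The wrist view shows the wells at (244,140), (278,133) and (311,127), so the block's yaw is about +11°. The bottle, jar and timer are all clear. I'll hover just short of the left well, turn to the block's yaw and look from near.

```bash
python3 -m jog '[{"tx":0.6,"ty":-0.75,"tz":1.5,"wx":0,"wy":0,"wz":0,"grip":0},{"tx":0.8,"ty":-1.0,"tz":3.0,"wx":0,"wy":0,"wz":0,"grip":0},{"tx":0.8,"ty":-1.0,"tz":3.3,"wx":0,"wy":0,"wz":0,"grip":0},{"tx":0.8,"ty":-1.0,"tz":2.5,"wx":0,"wy":0,"wz":0,"grip":0},{"tx":0.34,"ty":-0.6,"tz":1.0,"wx":0,"wy":0,"wz":-3.0,"grip":0},{"tx":0,"ty":0,"tz":0,"wx":0,"wy":0,"wz":-5.0,"grip":0},{"tx":0,"ty":0,"tz":0,"wx":0,"wy":0,"wz":-2.9,"grip":0},{"tx":0,"ty":0,"tz":0,"wx":0,"wy":0,"wz":0,"grip":0},{"tx":0,"ty":0,"tz":0,"wx":0,"wy":0,"wz":0,"grip":0}]'
cat > look2.py <<'E'
from h import *
import sys
o=bot.get_obs();T=R.from_quat(o['tool_rot']).as_matrix();print(o['clock'],o['eef_pos'].round(4),T.round(3).tolist(),o['ft_force'].round(1))
n='wrist';c=bot.calibration(n);im=bot.snapshot(n);cv2.imwrite(f'pics/{n}{sys.argv[1]}.png',im[:,:,::-1])
for t,z in [('well_left',.064),('well_mid',.064),('well_right',.064),('depth_rod',o['eef_pos'][2]-.0985)]:
    for x in bot.place_of(n,t)[:1]:
        p=atz(c,x['location'],z);print(t,np.round(x['location'],1),round(x['conf'],2),p.round(4),'tool cm',(T.T@(p-o['eef_pos'])*100).round(2))
E
python3 look2.py 5
```

```text
clock: 9.15
eef_pos: [0.4726, 0.1738, 0.1868]
tool_rot: [0.996, 0.094, 0.0, -0.0]
ft_force: [0.1, 0.5, -3.4]
gripper_width: 0.197
grip_force: 39.5
9.15 [0.4726 0.1738 0.1868] [[0.982, 0.188, 0.001], [0.188, -0.982, 0.0], [0.001, 0.0, -1.0]] [ 0.1  0.5 -3.4]
well_left [275.8 186.6] 0.9 [0.485  0.1792 0.064 ] tool cm [ 1.31 -0.31 12.28]
well_mid [321.9 187.7] 0.82 [0.4919 0.1377 0.064 ] tool cm [ 1.21  3.9  12.28]
well_right [372.  183.2] 0.7 [0.5045 0.094  0.064 ] tool cm [ 1.63  8.43 12.29]
depth_rod [275.5 207.6] 0.88 [0.4723 0.1768 0.0883] tool cm [ 0.02 -0.3   9.85]
```

View pics/wrist5.png

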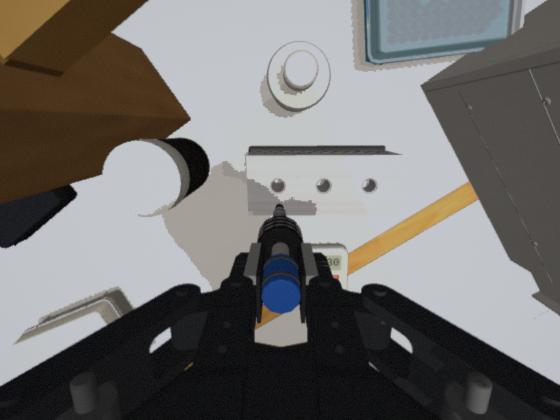

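The wells show at (278,185), (323,185) and (369,185), lined up with the image rows, and the rod tip is at (280,208). I'll fit their centres by image processing.

Run:
```python
from h import *
im=cv2.imread('pics/wrist5.png');o=bot.get_obs();c=bot.calibration('wrist');T=R.from_quat(o['tool_rot']).as_matrix()
g=cv2.cvtColor(im,cv2.COLOR_BGR2GRAY)
for u,v in [(278,185),(323,185),(369,185)]:
    s=g[v-14:v+15,u-14:u+15];m=(s<150).astype(np.uint8)
    k,l,st,ce=cv2.connectedComponentsWithStats(m);i=l[14,14]
    p=ce[i]+[u-14,v-14];P=atz(c,p,.064);print(i,st[i],p.round(1),P.round(4),'tool',(T.T@(P-o['eef_pos'])*100).round(2))
tip=o['eef_pos']+T@[0,0,.0985]
print('tip expected px',proj(c,tip).round(1), 'rod5mm up',proj(c,tip+[0,0,.02]).round(1))
cv2.imwrite('pics/c5.png',cv2.resize(im[160:240,240:390],None,fx=5,fy=5,interpolation=cv2.INTER_CUBIC))
```

```text
1 [  7   8  14  14 143] [277.7 185.8] [0.4859 0.1776 0.064 ] tool [ 1.4  -0.13 12.25]
1 [  8   8  15  14 137] [323.8 185.5] [0.494  0.1365 0.064 ] tool [ 1.42  4.06 12.25]
1 [  8   8  14  13 119] [369.9 185.6] [0.5019 0.0953 0.064 ] tool [ 1.42  8.26 12.25]
tip expected px [279.  207.8] rod5mm up [278.9 214.9]
```

View pics/c5.png

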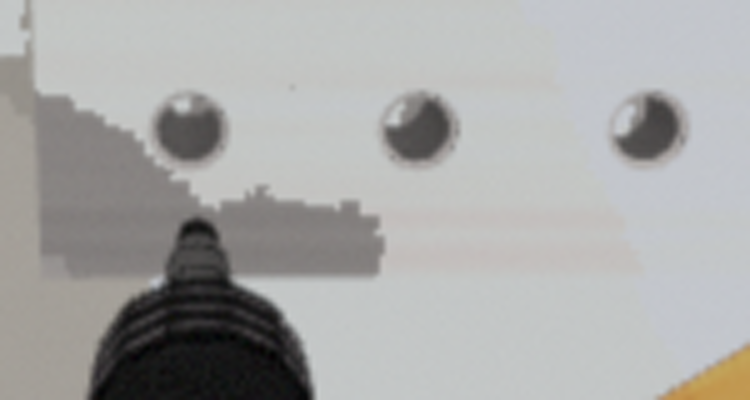

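The well spacing comes out at 42 mm, as given. I'll move over the left well and stop just above its mouth.

```bash
python3 -m jog '[{"tx":0.5,"ty":-0.08,"tz":0,"wx":0,"wy":0,"wz":0,"grip":0},{"tx":0.6,"ty":-0.1,"tz":0,"wx":0,"wy":0,"wz":0,"grip":0},{"tx":0.3,"ty":0,"tz":0.4,"wx":0,"wy":0,"wz":0,"grip":0},{"tx":0,"ty":0,"tz":0.8,"wx":0,"wy":0,"wz":0,"grip":0},{"tx":0,"ty":0,"tz":0.6,"wx":0,"wy":0,"wz":0,"grip":0},{"tx":0,"ty":0,"tz":0,"wx":0,"wy":0,"wz":0,"grip":0},{"tx":0,"ty":0,"tz":0,"wx":0,"wy":0,"wz":0,"grip":0}]'
python3 look2.py 6
cat > chk.py <<'E'
# prints state; exit 1 (stop chain) when the vertical force shows contact
from plant import bot; import sys
o=bot.get_obs();f=o['ft_force'];print(round(o['clock'],2),o['eef_pos'].round(4),f.round(1),flush=True)
sys.exit(1 if f[2]>-3.3+3.5 or abs(f[:2]).max()>5 else 0)
E
```

```text
clock: 10.1
eef_pos: [0.4854, 0.1782, 0.1679]
tool_rot: [0.995, 0.095, -0.0, 0.0]
ft_force: [-0.7, -0.2, -2.4]
gripper_width: 0.197
grip_force: 39.5
10.1 [0.4854 0.1782 0.1679] [[0.982, 0.189, -0.001], [0.189, -0.982, -0.0], [-0.001, 0.0, -1.0]] [-0.7 -0.2 -2.4]
well_left [276.7 204.4] 0.89 [0.4864 0.1804 0.064 ] tool cm [ 0.15 -0.2  10.39]
well_mid [329.9 204.7] 0.63 [0.4948 0.1354 0.064 ] tool cm [ 0.12  4.38 10.39]
well_right [377.3 202.5] 0.71 [0.5044 0.0959 0.064 ] tool cm [ 0.32  8.44 10.39]
depth_rod [279.8 207.2] 0.61 [0.4859 0.1776 0.0694] tool cm [0.05 0.07 9.85]
```

Run:
```python
import cv2
im=cv2.imread('pics/wrist6.png');cv2.imwrite('pics/c6.png',cv2.resize(im[150:250,220:380],None,fx=5,fy=5,interpolation=cv2.INTER_CUBIC))
```

```text
(no output)
```

View pics/c6.png

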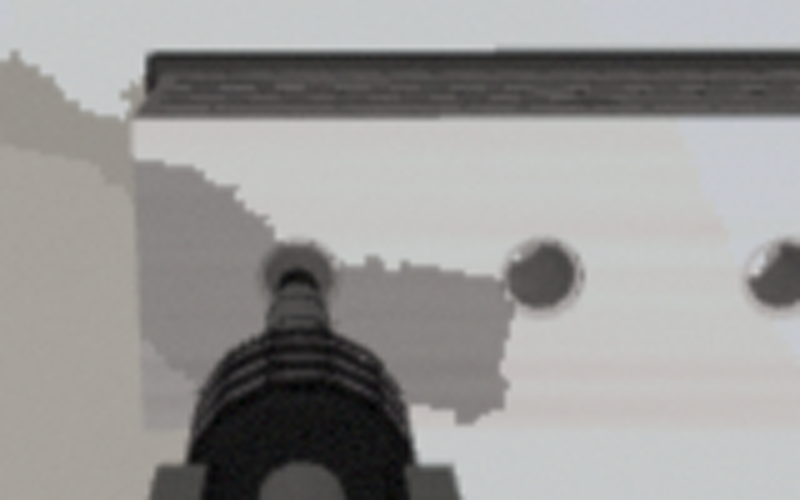

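The tip stands over the left well's mouth, centred sideways and about 1 mm short forward. I'll correct that, go in, then sound it in guarded 2 mm steps.

```bash
python3 -m jog '[{"tx":0.09,"ty":0,"tz":0.1,"wx":0,"wy":0,"wz":0,"grip":0},{"tx":0,"ty":0,"tz":0.25,"wx":0,"wy":0,"wz":0,"grip":0},{"tx":0,"ty":0,"tz":0.25,"wx":0,"wy":0,"wz":0,"grip":0},{"tx":0,"ty":0,"tz":0.25,"wx":0,"wy":0,"wz":0,"grip":0}]' >/dev/null; python3 chk.py && python3 -m jog '[{"tx":0,"ty":0,"tz":0.25,"wx":0,"wy":0,"wz":0,"grip":0},{"tx":0,"ty":0,"tz":0.25,"wx":0,"wy":0,"wz":0,"grip":0},{"tx":0,"ty":0,"tz":0.25,"wx":0,"wy":0,"wz":0,"grip":0}]' >/dev/null && python3 chk.py && python3 -m jog '[{"tx":0,"ty":0,"tz":0.25,"wx":0,"wy":0,"wz":0,"grip":0},{"tx":0,"ty":0,"tz":0.25,"wx":0,"wy":0,"wz":0,"grip":0}]' >/dev/null && python3 chk.py && python3 -m jog '[{"tx":0,"ty":0,"tz":0.2,"wx":0,"wy":0,"wz":0,"grip":0}]' >/dev/null && python3 chk.py && python3 -m jog '[{"tx":0,"ty":0,"tz":0.2,"wx":0,"wy":0,"wz":0,"grip":0}]' >/dev/null && python3 chk.py && python3 -m jog '[{"tx":0,"ty":0,"tz":0.2,"wx":0,"wy":0,"wz":0,"grip":0}]' >/dev/null && python3 chk.py && python3 -m jog '[{"tx":0,"ty":0,"tz":0.2,"wx":0,"wy":0,"wz":0,"grip":0}]' >/dev/null && python3 chk.py && python3 -m jog '[{"tx":0,"ty":0,"tz":0.2,"wx":0,"wy":0,"wz":0,"grip":0}]' >/dev/null && python3 chk.py && python3 -m jog '[{"tx":0,"ty":0,"tz":0.2,"wx":0,"wy":0,"wz":0,"grip":0}]' >/dev/null && python3 chk.py && python3 -m jog '[{"tx":0,"ty":0,"tz":0.2,"wx":0,"wy":0,"wz":0,"grip":0}]' >/dev/null && python3 chk.py && python3 -m jog '[{"tx":0,"ty":0,"tz":0.2,"wx":0,"wy":0,"wz":0,"grip":0}]' >/dev/null && python3 chk.py && python3 -m jog '[{"tx":0,"ty":0,"tz":0.2,"wx":0,"wy":0,"wz":0,"grip":0}]' >/dev/null && python3 chk.py
```

```text
10.75 [0.4865 0.1783 0.1595] [ 1.  -0.1 -3.6]
11.05 [0.4866 0.1785 0.152 ] [ 0.5 -0.8 -2.5]
11.25 [0.4866 0.1784 0.1471] [-0.7 -0.2 -3.2]
11.35 [0.4866 0.1784 0.145 ] [-0.2  0.5 -3.1]
11.45 [0.4866 0.1784 0.1431] [ 0.1  0.9 -2.4]
11.55 [0.4866 0.1784 0.1411] [ 0.3  0.5 -2.7]
11.65 [0.4866 0.1784 0.1391] [-1.4 -1.2 -2.6]
11.75 [0.4866 0.1784 0.1371] [ 1.3  0.9 -3. ]
11.85 [0.4866 0.1784 0.1351] [-0.7 -0.1 -2.9]
11.95 [0.4866 0.1784 0.1331] [ 0.1 -0.8 -3.6]
12.05 [0.4866 0.1784 0.1311] [ 0.8 -0.4 -2.4]
12.15 [0.4866 0.1784 0.1291] [-0.7 -1.  -2.3]
```

```bash
python3 -m jog '[{"tx":0,"ty":0,"tz":0.2,"wx":0,"wy":0,"wz":0,"grip":0}]' >/dev/null && python3 chk.py && python3 -m jog '[{"tx":0,"ty":0,"tz":0.2,"wx":0,"wy":0,"wz":0,"grip":0}]' >/dev/null && python3 chk.py && python3 -m jog '[{"tx":0,"ty":0,"tz":0.2,"wx":0,"wy":0,"wz":0,"grip":0}]' >/dev/null && python3 chk.py && python3 -m jog '[{"tx":0,"ty":0,"tz":0.2,"wx":0,"wy":0,"wz":0,"grip":0}]' >/dev/null && python3 chk.py && python3 -m jog '[{"tx":0,"ty":0,"tz":0.2,"wx":0,"wy":0,"wz":0,"grip":0}]' >/dev/null && python3 chk.py && python3 -m jog '[{"tx":0,"ty":0,"tz":0.2,"wx":0,"wy":0,"wz":0,"grip":0}]' >/dev/null && python3 chk.py && python3 -m jog '[{"tx":0,"ty":0,"tz":0.2,"wx":0,"wy":0,"wz":0,"grip":0}]' >/dev/null && python3 chk.py && python3 -m jog '[{"tx":0,"ty":0,"tz":0.2,"wx":0,"wy":0,"wz":0,"grip":0}]' >/dev/null && python3 chk.py && python3 -m jog '[{"tx":0,"ty":0,"tz":0.2,"wx":0,"wy":0,"wz":0,"grip":0}]' >/dev/null && python3 chk.py && python3 -m jog '[{"tx":0,"ty":0,"tz":0.2,"wx":0,"wy":0,"wz":0,"grip":0}]' >/dev/null && python3 chk.py
```

```text
12.25 [0.4866 0.1784 0.1271] [ 0.5 -0.3 -3.2]
12.35 [0.4866 0.1784 0.1251] [-0.6 -0.2 -3.3]
12.45 [0.4866 0.1784 0.1231] [-0.4 -0.5 -2.3]
12.55 [0.4866 0.1784 0.1211] [ 1.3  0.3 -2.6]
12.65 [0.4866 0.1784 0.1191] [ 0.2 -0.1 -2.6]
12.75 [0.4866 0.1784 0.1171] [-0.  -0.2 -3.2]
12.85 [0.4869 0.1786 0.1155] [-1.4 -1.3 14.7]
```

The left well's bottom is at TCP z≈0.116, a depth of about 46.5 mm. I'll ease to a few newtons, rest, then go on to the middle well.

```bash
python3 -m jog '[{"tx":0,"ty":0,"tz":-0.08,"wx":0,"wy":0,"wz":0,"grip":0},{"tx":0,"ty":0,"tz":0,"wx":0,"wy":0,"wz":0,"grip":0},{"tx":0,"ty":0,"tz":0,"wx":0,"wy":0,"wz":0,"grip":0}]'; python3 -m jog '[{"tx":0,"ty":0,"tz":0,"wx":0,"wy":0,"wz":0,"grip":0},{"tx":0,"ty":0,"tz":0,"wx":0,"wy":0,"wz":0,"grip":0},{"tx":0,"ty":0,"tz":0,"wx":0,"wy":0,"wz":0,"grip":0}]'
```

```text
clock: 13.15
eef_pos: [0.4865, 0.1784, 0.116]
tool_rot: [0.996, 0.095, -0.0, 0.0]
ft_force: [-0.3, 0.7, -4.1]
gripper_width: 0.195
grip_force: 39.6
clock: 13.45
eef_pos: [0.4866, 0.1784, 0.116]
tool_rot: [0.996, 0.095, -0.0, 0.0]
ft_force: [-0.2, -0.0, -3.4]
gripper_width: 0.192
grip_force: 39.6
```

That eased it off the bottom. I'll go back down 0.6 mm and rest.

```bash
python3 -m jog '[{"tx":0,"ty":0,"tz":0.06,"wx":0,"wy":0,"wz":0,"grip":0},{"tx":0,"ty":0,"tz":0,"wx":0,"wy":0,"wz":0,"grip":0},{"tx":0,"ty":0,"tz":0,"wx":0,"wy":0,"wz":0,"grip":0},{"tx":0,"ty":0,"tz":0,"wx":0,"wy":0,"wz":0,"grip":0}]'
```

```text
clock: 13.85
eef_pos: [0.4868, 0.1785, 0.1157]
tool_rot: [0.996, 0.095, 0.0, -0.0]
ft_force: [0.1, -0.1, 2.8]
gripper_width: 0.197
grip_force: 40.1
```

```bash
python3 -m jog '[{"tx":0,"ty":0,"tz":0,"wx":0,"wy":0,"wz":0,"grip":0},{"tx":0,"ty":0,"tz":0,"wx":0,"wy":0,"wz":0,"grip":0},{"tx":0,"ty":0,"tz":0,"wx":0,"wy":0,"wz":0,"grip":0},{"tx":0,"ty":0,"tz":-0.6,"wx":0,"wy":0,"wz":0,"grip":0},{"tx":0,"ty":0,"tz":-1.5,"wx":0,"wy":0,"wz":0,"grip":0},{"tx":0,"ty":0,"tz":-1.8,"wx":0,"wy":0,"wz":0,"grip":0},{"tx":0,"ty":0,"tz":-1.5,"wx":0,"wy":0,"wz":0,"grip":0},{"tx":0,"ty":0,"tz":-0.6,"wx":0,"wy":0,"wz":0,"grip":0},{"tx":0,"ty":0,"tz":0,"wx":0,"wy":0,"wz":0,"grip":0}]' | sed -n 2p; python3 -m jog '[{"tx":0,"ty":0.7,"tz":0,"wx":0,"wy":0,"wz":0,"grip":0},{"tx":0,"ty":1.4,"tz":0,"wx":0,"wy":0,"wz":0,"grip":0},{"tx":0,"ty":1.4,"tz":0,"wx":0,"wy":0,"wz":0,"grip":0},{"tx":0,"ty":0.7,"tz":0,"wx":0,"wy":0,"wz":0,"grip":0},{"tx":0,"ty":0,"tz":0,"wx":0,"wy":0,"wz":0,"grip":0},{"tx":0,"ty":0,"tz":0,"wx":0,"wy":0,"wz":0,"grip":0}]'
```

```text
eef_pos: [0.4871, 0.1786, 0.1766]
clock: 15.35
eef_pos: [0.4945, 0.137, 0.1754]
tool_rot: [0.996, 0.094, -0.0, -0.0]
ft_force: [1.1, 0.3, -2.4]
gripper_width: 0.197
grip_force: 39.6
```

```bash
python3 -m jog '[{"tx":0,"ty":0,"tz":0.4,"wx":0,"wy":0,"wz":0,"grip":0},{"tx":0,"ty":0,"tz":0.4,"wx":0,"wy":0,"wz":0,"grip":0},{"tx":0,"ty":0,"tz":0.25,"wx":0,"wy":0,"wz":0,"grip":0},{"tx":0,"ty":0,"tz":0.25,"wx":0,"wy":0,"wz":0,"grip":0},{"tx":0,"ty":0,"tz":0.25,"wx":0,"wy":0,"wz":0,"grip":0}]' >/dev/null; python3 chk.py && python3 -m jog '[{"tx":0,"ty":0,"tz":0.25,"wx":0,"wy":0,"wz":0,"grip":0},{"tx":0,"ty":0,"tz":0.25,"wx":0,"wy":0,"wz":0,"grip":0}]' >/dev/null && python3 chk.py && python3 -m jog '[{"tx":0,"ty":0,"tz":0.25,"wx":0,"wy":0,"wz":0,"grip":0},{"tx":0,"ty":0,"tz":0.25,"wx":0,"wy":0,"wz":0,"grip":0}]' >/dev/null && python3 chk.py && python3 -m jog '[{"tx":0,"ty":0,"tz":0.2,"wx":0,"wy":0,"wz":0,"grip":0}]' >/dev/null && python3 chk.py && python3 -m jog '[{"tx":0,"ty":0,"tz":0.2,"wx":0,"wy":0,"wz":0,"grip":0}]' >/dev/null && python3 chk.py && python3 -m jog '[{"tx":0,"ty":0,"tz":0.2,"wx":0,"wy":0,"wz":0,"grip":0}]' >/dev/null && python3 chk.py && python3 -m jog '[{"tx":0,"ty":0,"tz":0.2,"wx":0,"wy":0,"wz":0,"grip":0}]' >/dev/null && python3 chk.py && python3 -m jog '[{"tx":0,"ty":0,"tz":0.2,"wx":0,"wy":0,"wz":0,"grip":0}]' >/dev/null && python3 chk.py && python3 -m jog '[{"tx":0,"ty":0,"tz":0.2,"wx":0,"wy":0,"wz":0,"grip":0}]' >/dev/null && python3 chk.py && python3 -m jog '[{"tx":0,"ty":0,"tz":0.2,"wx":0,"wy":0,"wz":0,"grip":0}]' >/dev/null && python3 chk.py && python3 -m jog '[{"tx":0,"ty":0,"tz":0.2,"wx":0,"wy":0,"wz":0,"grip":0}]' >/dev/null && python3 chk.py && python3 -m jog '[{"tx":0,"ty":0,"tz":0.2,"wx":0,"wy":0,"wz":0,"grip":0}]' >/dev/null && python3 chk.py && python3 -m jog '[{"tx":0,"ty":0,"tz":0.2,"wx":0,"wy":0,"wz":0,"grip":0}]' >/dev/null && python3 chk.py && python3 -m jog '[{"tx":0,"ty":0,"tz":0.2,"wx":0,"wy":0,"wz":0,"grip":0}]' >/dev/null && python3 chk.py
```

```text
15.85 [0.4944 0.1373 0.1597] [-0.1 -0.7 -2.6]
16.05 [0.4945 0.1372 0.1548] [-0.7 -0.3 -3.8]
16.25 [0.4946 0.1372 0.1498] [-0.7 -0.3 -2.6]
16.35 [0.4945 0.1371 0.1478] [ 0.3 -0.1 -2.8]
16.45 [0.4945 0.1372 0.1458] [-0.1 -0.4 -3.2]
16.55 [0.4946 0.1372 0.1438] [ 1.   0.6 -3. ]
16.65 [0.4945 0.1372 0.1418] [ 0.6 -0.2 -2.4]
16.75 [0.4946 0.1372 0.1398] [-0.2 -0.3 -3.2]
16.85 [0.4945 0.1372 0.1378] [-0.2  0.3 -3. ]
16.95 [0.4945 0.1371 0.1358] [-1.   0.7 -2.7]
17.05 [0.4945 0.1372 0.1338] [-1.   0.8 -3.8]
17.15 [0.4945 0.1371 0.1318] [-0.6  0.7 -3. ]
17.25 [0.4946 0.1372 0.1298] [-0.   0.6 -2.8]
17.35 [0.4948 0.1373 0.1282] [-0.7 -0.8 14.7]
```

The middle well is about 34 mm deep. I'll ease slightly, rest, and go on to the right well.

```bash
python3 -m jog '[{"tx":0,"ty":0,"tz":-0.03,"wx":0,"wy":0,"wz":0,"grip":0},{"tx":0,"ty":0,"tz":0,"wx":0,"wy":0,"wz":0,"grip":0},{"tx":0,"ty":0,"tz":0,"wx":0,"wy":0,"wz":0,"grip":0},{"tx":0,"ty":0,"tz":0,"wx":0,"wy":0,"wz":0,"grip":0},{"tx":0,"ty":0,"tz":0,"wx":0,"wy":0,"wz":0,"grip":0},{"tx":0,"ty":0,"tz":0,"wx":0,"wy":0,"wz":0,"grip":0}]' | sed -n 1,4p; python3 chk.py || (python3 -m jog '[{"tx":0,"ty":0,"tz":0,"wx":0,"wy":0,"wz":0,"grip":0},{"tx":0,"ty":0,"tz":-0.6,"wx":0,"wy":0,"wz":0,"grip":0},{"tx":0,"ty":0,"tz":-1.2,"wx":0,"wy":0,"wz":0,"grip":0},{"tx":0,"ty":0,"tz":-1.2,"wx":0,"wy":0,"wz":0,"grip":0},{"tx":0,"ty":0,"tz":-1.2,"wx":0,"wy":0,"wz":0,"grip":0},{"tx":0,"ty":0,"tz":-0.6,"wx":0,"wy":0,"wz":0,"grip":0},{"tx":0,"ty":0,"tz":0,"wx":0,"wy":0,"wz":0,"grip":0}]' | sed -n 2p; python3 -m jog '[{"tx":0,"ty":0.7,"tz":0,"wx":0,"wy":0,"wz":0,"grip":0},{"tx":0,"ty":1.4,"tz":0,"wx":0,"wy":0,"wz":0,"grip":0},{"tx":0,"ty":1.4,"tz":0,"wx":0,"wy":0,"wz":0,"grip":0},{"tx":0,"ty":0.7,"tz":0,"wx":0,"wy":0,"wz":0,"grip":0},{"tx":0,"ty":0,"tz":0,"wx":0,"wy":0,"wz":0,"grip":0},{"tx":0,"ty":0,"tz":0,"wx":0,"wy":0,"wz":0,"grip":0}]')
```

```text
clock: 17.95
eef_pos: [0.4947, 0.1372, 0.1284]
tool_rot: [0.996, 0.095, 0.0, -0.0]
ft_force: [-0.1, -0.6, 1.3]
17.95 [0.4947 0.1372 0.1284] [-0.1 -0.6  1.3]
eef_pos: [0.4952, 0.1373, 0.1776]
clock: 19.25
eef_pos: [0.5024, 0.0958, 0.1762]
tool_rot: [0.996, 0.094, -0.0, -0.0]
ft_force: [-0.4, 0.2, -2.9]
gripper_width: 0.198
grip_force: 39.6
```

```bash
python3 -m jog '[{"tx":0,"ty":0,"tz":0.4,"wx":0,"wy":0,"wz":0,"grip":0},{"tx":0,"ty":0,"tz":0.4,"wx":0,"wy":0,"wz":0,"grip":0},{"tx":0,"ty":0,"tz":0.25,"wx":0,"wy":0,"wz":0,"grip":0},{"tx":0,"ty":0,"tz":0.25,"wx":0,"wy":0,"wz":0,"grip":0},{"tx":0,"ty":0,"tz":0.25,"wx":0,"wy":0,"wz":0,"grip":0}]' >/dev/null; python3 chk.py && python3 -m jog '[{"tx":0,"ty":0,"tz":0.25,"wx":0,"wy":0,"wz":0,"grip":0},{"tx":0,"ty":0,"tz":0.25,"wx":0,"wy":0,"wz":0,"grip":0}]' >/dev/null && python3 chk.py && python3 -m jog '[{"tx":0,"ty":0,"tz":0.25,"wx":0,"wy":0,"wz":0,"grip":0},{"tx":0,"ty":0,"tz":0.25,"wx":0,"wy":0,"wz":0,"grip":0}]' >/dev/null && python3 chk.py && python3 -m jog '[{"tx":0,"ty":0,"tz":0.2,"wx":0,"wy":0,"wz":0,"grip":0}]' >/dev/null && python3 chk.py && python3 -m jog '[{"tx":0,"ty":0,"tz":0.2,"wx":0,"wy":0,"wz":0,"grip":0}]' >/dev/null && python3 chk.py && python3 -m jog '[{"tx":0,"ty":0,"tz":0.2,"wx":0,"wy":0,"wz":0,"grip":0}]' >/dev/null && python3 chk.py && python3 -m jog '[{"tx":0,"ty":0,"tz":0.2,"wx":0,"wy":0,"wz":0,"grip":0}]' >/dev/null && python3 chk.py && python3 -m jog '[{"tx":0,"ty":0,"tz":0.2,"wx":0,"wy":0,"wz":0,"grip":0}]' >/dev/null && python3 chk.py && python3 -m jog '[{"tx":0,"ty":0,"tz":0.2,"wx":0,"wy":0,"wz":0,"grip":0}]' >/dev/null && python3 chk.py && python3 -m jog '[{"tx":0,"ty":0,"tz":0.2,"wx":0,"wy":0,"wz":0,"grip":0}]' >/dev/null && python3 chk.py && python3 -m jog '[{"tx":0,"ty":0,"tz":0.2,"wx":0,"wy":0,"wz":0,"grip":0}]' >/dev/null && python3 chk.py && python3 -m jog '[{"tx":0,"ty":0,"tz":0.2,"wx":0,"wy":0,"wz":0,"grip":0}]' >/dev/null && python3 chk.py && python3 -m jog '[{"tx":0,"ty":0,"tz":0.2,"wx":0,"wy":0,"wz":0,"grip":0}]' >/dev/null && python3 chk.py && python3 -m jog '[{"tx":0,"ty":0,"tz":0.2,"wx":0,"wy":0,"wz":0,"grip":0}]' >/dev/null && python3 chk.py
```

```text
19.75 [0.5024 0.0961 0.1605] [-0.  -0.4 -3.4]
19.95 [0.5025 0.096  0.1556] [ 0.1  0.  -2. ]
20.15 [0.5025 0.0959 0.1506] [-0.2  0.9 -2.9]
20.25 [0.5024 0.0959 0.1485] [ 0.1 -0.1 -2.9]
20.35 [0.5025 0.0959 0.1466] [-0.2 -0.6 -2.8]
20.45 [0.5025 0.0959 0.1447] [-0.9 -0.1 -2.8]
20.55 [0.5025 0.0959 0.1426] [-0.7 -0.  -2.4]
20.65 [0.5025 0.0959 0.1406] [-0.4  0.1 -2.2]
20.75 [0.5038 0.0963 0.1401] [-1.3 -0.9 21.6]
```

```bash
python3 -m jog '[{"tx":0,"ty":0,"tz":-0.05,"wx":0,"wy":0,"wz":0,"grip":0},{"tx":0,"ty":0,"tz":0,"wx":0,"wy":0,"wz":0,"grip":0},{"tx":0,"ty":0,"tz":0,"wx":0,"wy":0,"wz":0,"grip":0}]'; python3 -m jog '[{"tx":0,"ty":0,"tz":0,"wx":0,"wy":0,"wz":0,"grip":0},{"tx":0,"ty":0,"tz":0,"wx":0,"wy":0,"wz":0,"grip":0},{"tx":0,"ty":0,"tz":0,"wx":0,"wy":0,"wz":0,"grip":0}]'
```

```text
clock: 21.05
eef_pos: [0.5033, 0.0962, 0.1404]
tool_rot: [0.996, 0.095, 0.001, 0.0]
ft_force: [-0.9, -0.2, 5.5]
gripper_width: 0.198
grip_force: 40.4
clock: 21.35
eef_pos: [0.5033, 0.0962, 0.1404]
tool_rot: [0.996, 0.095, 0.001, 0.0]
ft_force: [-2.6, -0.1, 5.9]
gripper_width: 0.198
grip_force: 40.4
```

The right well is about 22 mm deep, so the left one, at about 46.5 mm, is the deepest. I'm going back there.

```bash
python3 -m jog '[{"tx":0,"ty":0,"tz":0,"wx":0,"wy":0,"wz":0,"grip":0},{"tx":0,"ty":0,"tz":-0.6,"wx":0,"wy":0,"wz":0,"grip":0},{"tx":0,"ty":0,"tz":-1.2,"wx":0,"wy":0,"wz":0,"grip":0},{"tx":0,"ty":0,"tz":-1.2,"wx":0,"wy":0,"wz":0,"grip":0},{"tx":0,"ty":0,"tz":-0.7,"wx":0,"wy":0,"wz":0,"grip":0},{"tx":0,"ty":0,"tz":0,"wx":0,"wy":0,"wz":0,"grip":0}]' | sed -n 2p; python3 -m jog '[{"tx":0,"ty":-0.7,"tz":0,"wx":0,"wy":0,"wz":0,"grip":0},{"tx":0,"ty":-1.5,"tz":0,"wx":0,"wy":0,"wz":0,"grip":0},{"tx":0,"ty":-2.0,"tz":0,"wx":0,"wy":0,"wz":0,"grip":0},{"tx":0,"ty":-2.0,"tz":0,"wx":0,"wy":0,"wz":0,"grip":0},{"tx":0,"ty":-1.5,"tz":0,"wx":0,"wy":0,"wz":0,"grip":0},{"tx":0,"ty":-0.7,"tz":0,"wx":0,"wy":0,"wz":0,"grip":0},{"tx":0,"ty":0,"tz":0,"wx":0,"wy":0,"wz":0,"grip":0},{"tx":0,"ty":0,"tz":0,"wx":0,"wy":0,"wz":0,"grip":0}]';python3 look2.py 7
python3 - <<'E'
import cv2
im=cv2.imread('pics/wrist7.png');cv2.imwrite('pics/c7.png',cv2.resize(im[150:310,200:400],None,fx=3.5,fy=3.5,interpolation=cv2.INTER_CUBIC))
E
```

```text
eef_pos: [0.5033, 0.0961, 0.1778]
clock: 22.75
eef_pos: [0.4866, 0.1778, 0.1759]
tool_rot: [0.996, 0.095, -0.0, 0.0]
ft_force: [-0.5, -0.3, -3.1]
gripper_width: 0.199
grip_force: 39.6
22.75 [0.4866 0.1778 0.1759] [[0.982, 0.188, -0.001], [0.188, -0.982, -0.001], [-0.001, 0.001, -1.0]] [-0.5 -0.3 -3.1]
well_left [279.9 204.2] 0.64 [0.4861 0.1769 0.064 ] tool cm [-0.05  0.08 11.19]
well_mid [324.8 204.4] 0.92 [0.4935 0.1377 0.064 ] tool cm [-0.07  4.07 11.19]
well_right [372.2 203.6] 0.85 [0.5021 0.0965 0.064 ] tool cm [ 0.    8.27 11.2 ]
depth_rod [279.2 208.4] 0.85 [0.486  0.1774 0.0774] tool cm [-0.05  0.02  9.85]
```

View pics/c7.png

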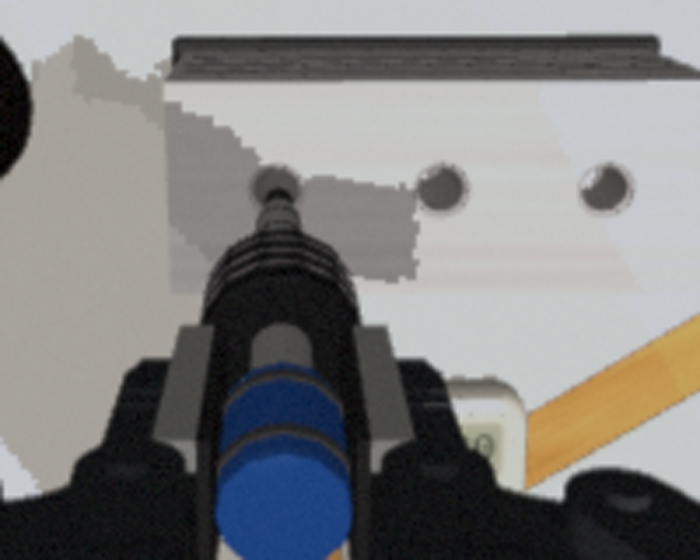

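The tip is over the left well and the rod is straight in the grip. I'll lower it to the bottom.

```bash
python3 -m jog '[{"tx":0,"ty":-0.06,"tz":0.4,"wx":0,"wy":0,"wz":0,"grip":0},{"tx":0,"ty":0,"tz":0.4,"wx":0,"wy":0,"wz":0,"grip":0},{"tx":0,"ty":0,"tz":0.25,"wx":0,"wy":0,"wz":0,"grip":0},{"tx":0,"ty":0,"tz":0.25,"wx":0,"wy":0,"wz":0,"grip":0},{"tx":0,"ty":0,"tz":0.25,"wx":0,"wy":0,"wz":0,"grip":0}]' >/dev/null; python3 chk.py && python3 -m jog '[{"tx":0,"ty":0,"tz":0.25,"wx":0,"wy":0,"wz":0,"grip":0},{"tx":0,"ty":0,"tz":0.25,"wx":0,"wy":0,"wz":0,"grip":0}]' >/dev/null && python3 chk.py && python3 -m jog '[{"tx":0,"ty":0,"tz":0.4,"wx":0,"wy":0,"wz":0,"grip":0},{"tx":0,"ty":0,"tz":0.4,"wx":0,"wy":0,"wz":0,"grip":0},{"tx":0,"ty":0,"tz":0.4,"wx":0,"wy":0,"wz":0,"grip":0},{"tx":0,"ty":0,"tz":0.4,"wx":0,"wy":0,"wz":0,"grip":0},{"tx":0,"ty":0,"tz":0.4,"wx":0,"wy":0,"wz":0,"grip":0},{"tx":0,"ty":0,"tz":0.4,"wx":0,"wy":0,"wz":0,"grip":0}]' >/dev/null && python3 chk.py && python3 -m jog '[{"tx":0,"ty":0,"tz":0.25,"wx":0,"wy":0,"wz":0,"grip":0},{"tx":0,"ty":0,"tz":0.25,"wx":0,"wy":0,"wz":0,"grip":0},{"tx":0,"ty":0,"tz":0.25,"wx":0,"wy":0,"wz":0,"grip":0},{"tx":0,"ty":0,"tz":0.25,"wx":0,"wy":0,"wz":0,"grip":0}]' >/dev/null && python3 chk.py && python3 -m jog '[{"tx":0,"ty":0,"tz":0.2,"wx":0,"wy":0,"wz":0,"grip":0}]' >/dev/null && python3 chk.py && python3 -m jog '[{"tx":0,"ty":0,"tz":0.15,"wx":0,"wy":0,"wz":0,"grip":0}]' >/dev/null && python3 chk.py && python3 -m jog '[{"tx":0,"ty":0,"tz":0.15,"wx":0,"wy":0,"wz":0,"grip":0}]' >/dev/null && python3 chk.py && python3 -m jog '[{"tx":0,"ty":0,"tz":0.15,"wx":0,"wy":0,"wz":0,"grip":0}]' >/dev/null && python3 chk.py && python3 -m jog '[{"tx":0,"ty":0,"tz":0.15,"wx":0,"wy":0,"wz":0,"grip":0}]' >/dev/null && python3 chk.py
```

```text
23.5 [0.4864 0.179  0.1605] [ 0.3 -0.9 -2.8]
23.7 [0.4865 0.1791 0.1556] [-1.  -0.3 -2.5]
24.3 [0.4865 0.179  0.1314] [ 0.3 -0.2 -3.2]
24.7 [0.4865 0.179  0.1216] [-0.   0.4 -2.8]
24.8 [0.4865 0.179  0.1196] [-0.6 -0.9 -3.6]
24.9 [0.4865 0.179  0.1181] [ 0.   0.5 -3.1]
25.0 [0.4865 0.179  0.1167] [-0.6  0.5 -2.5]
25.1 [0.4868 0.1791 0.1156] [-0.4 -0.6 11.9]
```

It stands on the bottom at the same height as before. With a depth of 46.7 mm, a vertical pinch at the top of the collar keeps the gripper's body about 5 mm above the knob. I'll ease off, release, and go down to the collar.

```bash
python3 -m jog '[{"tx":0,"ty":0,"tz":-0.03,"wx":0,"wy":0,"wz":0,"grip":0},{"tx":0,"ty":0,"tz":0,"wx":0,"wy":0,"wz":0,"grip":0},{"tx":0,"ty":0,"tz":0,"wx":0,"wy":0,"wz":0,"grip":0},{"tx":0,"ty":0,"tz":0,"wx":0,"wy":0,"wz":0,"grip":0},{"tx":0,"ty":0,"tz":0,"wx":0,"wy":0,"wz":0,"grip":0}]'; python3 -m jog '[{"tx":0,"ty":0,"tz":0,"wx":0,"wy":0,"wz":0,"grip":25},{"tx":0,"ty":0,"tz":0,"wx":0,"wy":0,"wz":0,"grip":30},{"tx":0,"ty":0,"tz":0,"wx":0,"wy":0,"wz":0,"grip":40},{"tx":0,"ty":0,"tz":0,"wx":0,"wy":0,"wz":0,"grip":60},{"tx":0,"ty":0,"tz":0,"wx":0,"wy":0,"wz":0,"grip":60},{"tx":0,"ty":0,"tz":0,"wx":0,"wy":0,"wz":0,"grip":60},{"tx":0,"ty":0,"tz":0,"wx":0,"wy":0,"wz":0,"grip":60}]'
python3 - <<'E'
from h import *
im=bot.snapshot('wrist')[:,:,::-1];cv2.imwrite('pics/c8.png',cv2.resize(im[150:310,180:380],None,fx=3.5,fy=3.5,interpolation=cv2.INTER_CUBIC))
E
```

```text
clock: 25.6
eef_pos: [0.4867, 0.1791, 0.1158]
tool_rot: [0.996, 0.095, 0.0, -0.0]
ft_force: [-0.6, 1.2, 1.8]
gripper_width: 0.197
grip_force: 39.9
clock: 26.3
eef_pos: [0.4865, 0.179, 0.1156]
tool_rot: [0.996, 0.095, 0.0, 0.0]
ft_force: [-0.5, -0.2, 0.6]
gripper_width: 0.601
grip_force: 0.0
```

View pics/c8.png

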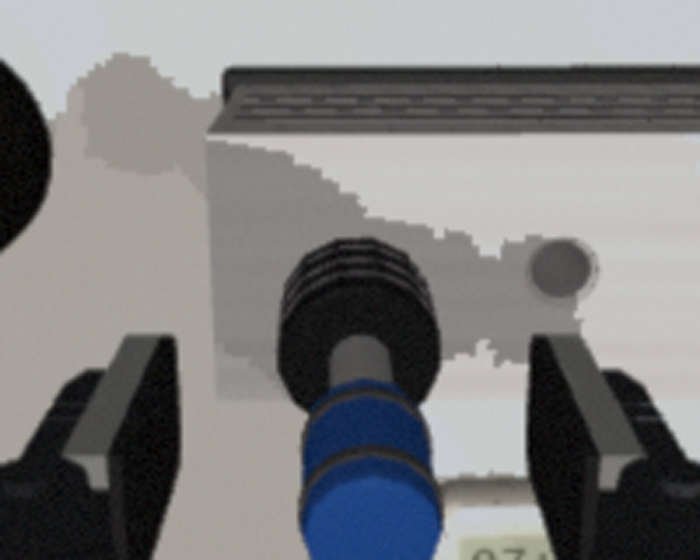

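The rod stands upright on its own, centred between the fingers. I'll go down and pinch the collar.

```bash
python3 -m jog '[{"tx":0,"ty":0,"tz":0.4,"wx":0,"wy":0,"wz":0,"grip":60},{"tx":0,"ty":0,"tz":0.6,"wx":0,"wy":0,"wz":0,"grip":60},{"tx":0,"ty":0,"tz":0.6,"wx":0,"wy":0,"wz":0,"grip":60},{"tx":0,"ty":0,"tz":0.33,"wx":0,"wy":0,"wz":0,"grip":60},{"tx":0,"ty":0,"tz":0,"wx":0,"wy":0,"wz":0,"grip":60},{"tx":0,"ty":0,"tz":0,"wx":0,"wy":0,"wz":0,"grip":45},{"tx":0,"ty":0,"tz":0,"wx":0,"wy":0,"wz":0,"grip":35},{"tx":0,"ty":0,"tz":0,"wx":0,"wy":0,"wz":0,"grip":28},{"tx":0,"ty":0,"tz":0,"wx":0,"wy":0,"wz":0,"grip":20},{"tx":0,"ty":0,"tz":0,"wx":0,"wy":0,"wz":0,"grip":20}]' 20
python3 - <<'E'
from h import *
im=bot.snapshot('wrist')[:,:,::-1];cv2.imwrite('pics/c9.png',cv2.resize(im[150:310,180:380],None,fx=3.5,fy=3.5,interpolation=cv2.INTER_CUBIC))
E
```

```text
clock: 27.35
eef_pos: [0.4866, 0.179, 0.0964]
tool_rot: [0.996, 0.095, 0.0, 0.0]
ft_force: [-0.5, 0.1, 1.1]
gripper_width: 0.299
grip_force: 19.7
```

The opening matches the 28 mm collar at 20 N. I'll slide it down with a force guard.

```bash
sed 's/-3.3+3.5/4.5/' chk.py > chk2.py; python3 -m jog '[{"tx":0,"ty":0,"tz":0.15,"wx":0,"wy":0,"wz":0,"grip":20},{"tx":0,"ty":0,"tz":0.15,"wx":0,"wy":0,"wz":0,"grip":20},{"tx":0,"ty":0,"tz":0.15,"wx":0,"wy":0,"wz":0,"grip":20},{"tx":0,"ty":0,"tz":0.15,"wx":0,"wy":0,"wz":0,"grip":20}]' >/dev/null; python3 chk2.py && python3 -m jog '[{"tx":0,"ty":0,"tz":0.1,"wx":0,"wy":0,"wz":0,"grip":20}]' >/dev/null && python3 chk2.py && python3 -m jog '[{"tx":0,"ty":0,"tz":0.1,"wx":0,"wy":0,"wz":0,"grip":20}]' >/dev/null && python3 chk2.py && python3 -m jog '[{"tx":0,"ty":0,"tz":0.1,"wx":0,"wy":0,"wz":0,"grip":20}]' >/dev/null && python3 chk2.py && python3 -m jog '[{"tx":0,"ty":0,"tz":0.1,"wx":0,"wy":0,"wz":0,"grip":20}]' >/dev/null && python3 chk2.py && python3 -m jog '[{"tx":0,"ty":0,"tz":0.1,"wx":0,"wy":0,"wz":0,"grip":20}]' >/dev/null && python3 chk2.py && python3 -m jog '[{"tx":0,"ty":0,"tz":0.1,"wx":0,"wy":0,"wz":0,"grip":20}]' >/dev/null && python3 chk2.py && python3 -m jog '[{"tx":0,"ty":0,"tz":0.1,"wx":0,"wy":0,"wz":0,"grip":20}]' >/dev/null && python3 chk2.py && python3 -m jog '[{"tx":0,"ty":0,"tz":0.1,"wx":0,"wy":0,"wz":0,"grip":20}]' >/dev/null && python3 chk2.py && python3 -m jog '[{"tx":0,"ty":0,"tz":0.1,"wx":0,"wy":0,"wz":0,"grip":20}]' >/dev/null && python3 chk2.py && python3 -m jog '[{"tx":0,"ty":0,"tz":0.1,"wx":0,"wy":0,"wz":0,"grip":20}]' >/dev/null && python3 chk2.py && python3 -m jog '[{"tx":0,"ty":0,"tz":0.1,"wx":0,"wy":0,"wz":0,"grip":20}]' >/dev/null && python3 chk2.py
```

```text
27.8 [0.4866 0.1791 0.0902] [ 0.6 -0.2  0.9]
27.9 [0.4866 0.1791 0.0892] [ 1.4 -0.1  0.8]
28.0 [0.4866 0.1791 0.0882] [0.4 0.7 0.9]
28.1 [0.4867 0.1791 0.0873] [ 1.5 -0.1  1.6]
28.2 [0.4867 0.1791 0.0863] [0.8 0.1 0.6]
28.3 [0.4868 0.1792 0.0853] [1.4 0.3 2. ]
28.4 [0.4871 0.1793 0.0849] [-0.4 -0.9 12.6]
```

The collar met the block after about 11 mm of slide, with about 12 N felt. I'll release it, look, and back off upward.

```bash
python3 -m jog '[{"tx":0,"ty":0,"tz":0,"wx":0,"wy":0,"wz":0,"grip":20},{"tx":0,"ty":0,"tz":0,"wx":0,"wy":0,"wz":0,"grip":20},{"tx":0,"ty":0,"tz":0,"wx":0,"wy":0,"wz":0,"grip":60},{"tx":0,"ty":0,"tz":0,"wx":0,"wy":0,"wz":0,"grip":60},{"tx":0,"ty":0,"tz":0,"wx":0,"wy":0,"wz":0,"grip":60},{"tx":0,"ty":0,"tz":0,"wx":0,"wy":0,"wz":0,"grip":60}]'; python3 -m jog '[{"tx":0,"ty":0,"tz":-0.5,"wx":0,"wy":0,"wz":0,"grip":60},{"tx":0,"ty":0,"tz":-1.5,"wx":0,"wy":0,"wz":0,"grip":60},{"tx":0,"ty":0,"tz":-2.5,"wx":0,"wy":0,"wz":0,"grip":60},{"tx":0,"ty":0,"tz":-3.0,"wx":0,"wy":0,"wz":0,"grip":60},{"tx":0,"ty":0,"tz":-3.0,"wx":0,"wy":0,"wz":0,"grip":60},{"tx":0,"ty":0,"tz":-2.5,"wx":0,"wy":0,"wz":0,"grip":60},{"tx":0,"ty":0,"tz":-1.5,"wx":0,"wy":0,"wz":0,"grip":60},{"tx":0,"ty":0,"tz":0,"wx":0,"wy":0,"wz":0,"grip":60}]'
python3 - <<'E'
from h import *
a=[]
for n in ['wrist','side','scene']:
    im=bot.snapshot(n)[:,:,::-1];c=bot.calibration(n)
    u,v=proj(c,[.4866,.1785,.08]).astype(int);s=40 if n!='wrist' else 70
    a.append(cv2.resize(im[max(v-s,0):v+s,max(u-s,0):u+s],(265,265),interpolation=cv2.INTER_CUBIC))
    for x in bot.place_of(n,'collar_foot')[:1]: print(n,x['location'],x['conf'],proj(c,[.4866,.1785,.064]).round(1),proj(c,[.4866,.1785,.074]).round(1))
cv2.imwrite('pics/fin.png',np.hstack(a))
E
```

```text
clock: 29.0
eef_pos: [0.4862, 0.1789, 0.0841]
tool_rot: [0.996, 0.095, -0.0, 0.0]
ft_force: [0.1, -0.8, 0.4]
gripper_width: 0.601
grip_force: 0.0
clock: 29.8
eef_pos: [0.4876, 0.1798, 0.2326]
tool_rot: [0.995, 0.095, 0.003, -0.0]
ft_force: [0.2, 0.7, -0.8]
gripper_width: 0.601
grip_force: 0.0
wrist [282.4, 193.6] 0.94 [279.9 191. ] [279.9 193.1]
side [197.5, 216.5] 0.6 [195.2 213.2] [194.8 210.1]
scene [213.7, 183.1] 0.57 [216.1 183.7] [215.7 180.4]
```

View pics/fin.png

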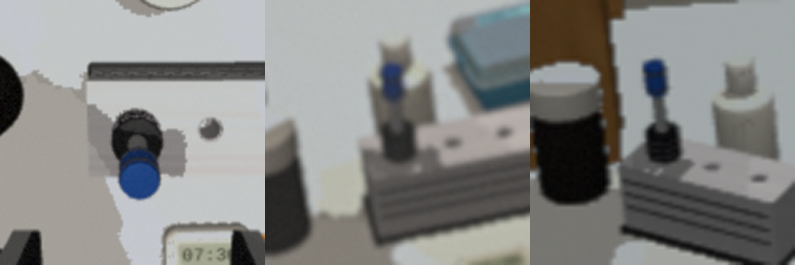

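The rod stands in the left well with the collar on the block's top face. The bottles and timer are undisturbed, and the gripper is clear.

```bash
python3 -c "
from plant import bot
print(bot.close_job())"
```

```text
the job is handed in; nothing more can be done
None
```

I sounded the wells left to right at about 46.5, 34 and 22 mm. The rod now stands in the left well, the deepest, with its collar down on the block's top face, and I handed the job in at about 30 s of the 64 s; each first touch peaked above the 4 N asked for, at about 18–25 N, well under the 60 N limit.

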